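# Hang a wheelchair castor rim on the self-closing hook

## Task

Lift the tyred wheelchair wheel out of its rack by the rim, pass it over the open double hook of the stand, and press the rim gently down until the hook's lips have turned fully upright in front of it. Leave it hanging there on its own, level on both prongs; do not force the hook (it bears 30 N at most), and leave the other things on the desk where they are.

Things in the scene. Friction and masses are not known exactly. Their poses are not given: they have to be found in the camera images.
- wheel: wheelchair castor rim with black rubber tyre, hub taken out: an open hoop, 200 mm outer and 164 mm inner diameter, 22 mm thick, 0.24 to 0.36 kg. Origin at the hoop's centre, x along the axle (level), z up. Three lugs reach 12 mm inward (at the bottom and 30 degrees above level on each side). Starts upright in the rack, centre 123 mm above the desk.
- wheel_top (a point): middle of the rim's section at the top of the wheel, 91 mm above its centre: grip here from above, across the 22 mm thickness (fingers close along the wheel's x); the rim is 18 mm deep from tread to inside, with nothing below it.
- rack: fixed grey desktop rack, base 120 x 160 mm, with an upright slot 27 mm wide (along its x) and 60 mm high in which the wheel stands. Origin under its middle at desk height, z up.
- stand: fixed stand with a double hook. Origin on the desk straight under the middle of the hook's throat, z up; its -x side is the open front, where the wheel comes from; its post stands 72 mm behind (+x). Seated, the wheel's centre is over this origin, its axle along this x. Wheel and stand may press on each other with less than 30 N. Nothing of it is higher than 276 mm.
- seat_low (a point): point in the middle of the hook's throat, 225 mm above the desk: the lowest the seats can be. The head with the hook is clamped 0 to 30 mm higher than this, different each time and NOT reported: find it by touch or by sight. The seated wheel's centre is 75 mm below the actual seats, the inside of its rim resting on both prongs.
- prongs_front (a point): point at x = -18 mm of the stand, midway between the two prongs' front ends, 225 mm above the desk (does not move with the head). The prongs are round bars at y = +34 and -34 mm of the stand along its x, from here back to a crossbar at x = 58 mm; fingers fit between them. Throat: from the lips here to fixed studs behind (face x = +14 mm, 20 mm above seats).
- lips (a joint): two tilting lips on a pivot at the prongs' front, joined by a thin bar: 0 = open, leaning 0.6 rad forward, inner arms sloping up into the throat; 0.6 = shut on a hard stop, upright in front of the rim. Start 0 to 0.1. Open tips and arms reach 19 mm above seat height. The rim pressing on the arms shuts them: 7 to 13 N, stiff friction, no spring; the wheel's weight is not enough. They stay as left.
- gel_bottle: white dropper bottle, 44 mm across, 85 mm high, origin under its middle; bystander, leave it
- lens_tin: small round cream and white tin, 40 mm across, 18 mm high; bystander, leave it
- loupe: black eye loupe, 36 mm across, 26 mm high; bystander, leave it
- screwdriver: small screwdriver lying on the desk, 95 mm long; bystander, leave it
- tip_case: small blue case, 56 x 66 x 30 mm; bystander, leave it
- drops_bottle: small white dropper bottle with a red cap, 26 mm across, 62 mm high; bystander, leave it

How it is judged:
By the outcome, as a careful person would: the job done as asked, in the order asked, and still so for the second after the job is handed in, with the robot touching nothing.
It also fails if it takes over 48 s, if anything falls off the work surface, if the arm or the gripper's body presses on something with over 40 N, if the wrist force passes 120 N, or if a joint passes its speed limit or range.

## Robot

A 6-joint arm with a two-finger parallel gripper is mounted at the origin on a cart in front of the work surface, level with it; the furniture and walls round the work are solid. World frame = base frame: x ahead of the robot, y to its left, z up, the work surface at z = 0. Lengths are in mm, angles in rad, forces in N, time in s.
With the tool pointing down it reaches from about 350 to 875 mm from the base axis. Payload 4.2 kg.
Tool frame: the origin (TCP) lies midway between the tips of the shut fingers; the grasp point (between the pads) lies 19 mm behind it; z points along the fingers, y is the direction in which the jaws open and shut (so a half turn about z gives the same grasp; the last joint's range is limited). The gripper opens to 85 mm and grips with 20 to 120 N. Pads are 22 mm wide; open, the fingers measure 114 mm over their backs; the gripper's body (76 mm by 85 mm) begins 54 mm behind the grasp point. The pads swing forward as they close: fully open they stand 13 mm farther back than shut.
Start: joints at [1.609, 0.385, 0.008, 0, -1.194, -0.259], TCP at [136.85, 609.812, 231.312] pointing down, gripper open.
Joint ranges: [-3.14, 3.14], [-1.21, 2.06], [-1.07, 1.41], [-3.16, 2.05], [-2.99, -0.16], [-3.1, 3.1]. Speed limits (rad/s): [2.79, 2.79, 3.14, 3.14, 3.14, 3.14].

## Interface

Orientations are given as a unit quaternion [x, y, z, w].
In Python, from bench import arm gives the robot as it stands. The module is installed in compiled form; this text tells all that it offers.
- The arm moves only by the tool drive_tool, never from a script. Its argument "moves" is a list that holds one entry, the list of rows, each a list of 7 numbers: the opening, from 0 (shut) to 1 (fully open), then the shift along the tool's x, y, z in m, then the turn, a rotation vector about the tool's x, y, z in rad. In form: [[[hand, dx, dy, dz, wx, wy, wz], ...]]. A call has 1 to 20 rows; each row shifts and turns the pose as measured when the row begins, along the tool's axes as they then stand; what a row does not reach is not made up. A row lasts 1/10 s, in which the tool goes at most 50 mm and 8.59 degrees, less where a joint would pass 70% of its speed; a pose out of reach is approached as far as the arm can. A call with a gripper value outside its range is refused whole. The fingers move at their own pace and stop on an object; the grip force is fixed at half the most. Time passes only in rows, so rows that do not move let the fingers close. It gives the time, the measured TCP pose, the force and the opening at its end, in the units of the state.
- arm.read_state(): the state, without advancing time (a new reading comes with each control period).
- arm.get_image(name): name is "scene" or "top"; returns (picture, depth): 400x640x3 uint8, red, green, blue; 400x640 float32, mm along the optical axis (not along the pixel's ray), 0 where there is no reading.
- arm.camera_params(name): a dict with "fov_y" (degrees; the focal length in pixels is half the picture's height over the tangent of half this angle, whatever the lens; pixels are square), "cx", "cy" (the principal point, pixels), "world_from_camera" (4x4, takes a point from camera to world coordinates). Camera axes: x right, y down, z forward; pixel columns grow to the right and rows downward; lengths in mm; the calibration is good to about 2 mm. A picture is of the moment at which its call begins. camera_params takes no time and is no camera call.
- arm.job_done(): hands the job in, once; it reports no verdict.
The state is a dict: "clock": time; "joints": joint angles; "joint_vel": joint speeds; "joint_efforts": joint torques, N m; "position": TCP position; "ee_rot": TCP orientation; "contact_force": force on the tool from outside, world axes, zero at the start; "wrist_torque": the same for the moment, N m; "gripper_width": finger opening in mm.
Only numpy, scipy, OpenCV 4.12 (cv2) and the standard library are available. Lean on these libraries where they do the work, as an engineer would, in place of code of your own. Each camera call takes 0.05 s, during which the arm holds its last target.

## Working session

There is one attempt and no reset: what is moved stays moved. The work goes in short steps, Python scripts to look and compute and a tool call to move; the robot and the scene stay as the last step left them, time stands still between calls to the robot, and variables do not carry over. Pictures are saved under pics/ and viewed, and the job is handed in when it is done.

Besides the shell and the picture viewer there is one more tool, called as name(argument=value, ...) on one line, values as JSON. drive_tool: Moves the arm, as the interface text tells. Its arguments: {"type":"object","properties":{"moves":{"type":"array","items":{"type":"array","items":{"type":"array","items":{"type":"number"}}}}},"required":["moves"]}

```bash
mkdir -p pics; python3 - <<'E'
from bench import arm
import cv2,numpy as np
print(arm.read_state())
for n in("scene","top"):
    p,d=arm.get_image(n);cv2.imwrite(f"pics/{n}0.png",p[:,:,::-1]);np.savez(f"{n}0.npz",p=p,d=d)
    print(n,arm.camera_params(n))
E
```

```text
{'clock': 0.0, 'joints': array([ 1.60862019e+00,  3.85553161e-01,  6.62563256e-03, -5.00864880e-04,
       -1.19398683e+00, -2.58597752e-01]), 'joint_vel': array([-8.52677412e-04,  1.70754956e-03,  9.24803580e-05,  1.79092590e-04,
        4.91052034e-04,  2.15575633e-04]), 'joint_efforts': array([ 2.93093790e-04, -3.92289519e+01,  1.88406801e+01,  4.18655276e+00,
       -4.56334732e-03,  4.73664926e-06]), 'position': array([136.71978698, 609.2669165 , 230.22327361]), 'ee_rot': array([ 9.93902778e-01, -1.10254666e-01, -7.38299303e-05,  1.08177693e-03]), 'contact_force': array([-0.72270794, -0.8803024 , -0.28787278]), 'wrist_torque': array([-0.00017483, -0.01693487,  0.01199599]), 'gripper_width': 85.61969828354917}
scene {'fov_y': 55.91579276915418, 'cx': 322.8923907556255, 'cy': 197.1107236723054, 'world_from_camera': array([[-5.27302397e-01, -3.36776670e-01,  7.80085673e-01,
        -2.12414468e+02],
       [-8.49530234e-01,  2.26068160e-01, -4.76646168e-01,
         3.88002937e+02],
       [-1.58292235e-02, -9.14043030e-01, -4.05308246e-01,
         5.46802365e+02],
       [ 0.00000000e+00,  0.00000000e+00,  0.00000000e+00,
         1.00000000e+00]])}
top {'fov_y': 47.65723524683201, 'cx': 320.5320727797013, 'cy': 199.2623174617903, 'world_from_camera': array([[ 5.50278862e-03, -9.82522509e-01,  1.86062459e-01,
         3.28387428e+02],
       [-9.99966975e-01, -4.29380420e-03,  6.90008949e-03,
        -9.44679057e+01],
       [-5.98057747e-03, -1.86094284e-01, -9.82513690e-01,
         1.40631903e+03],
       [ 0.00000000e+00,  0.00000000e+00,  0.00000000e+00,
         1.00000000e+00]])}
```

View pics/scene0.png

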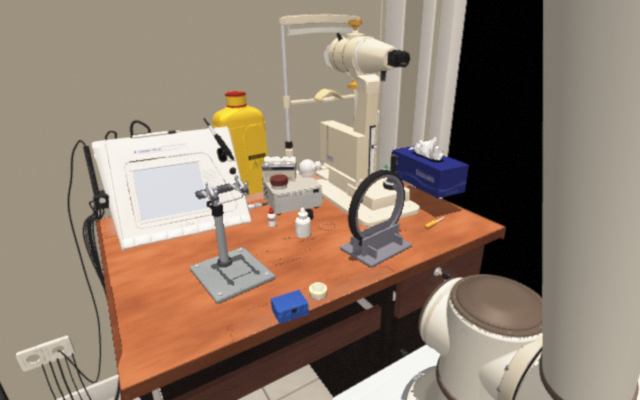

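View pics/top0.png

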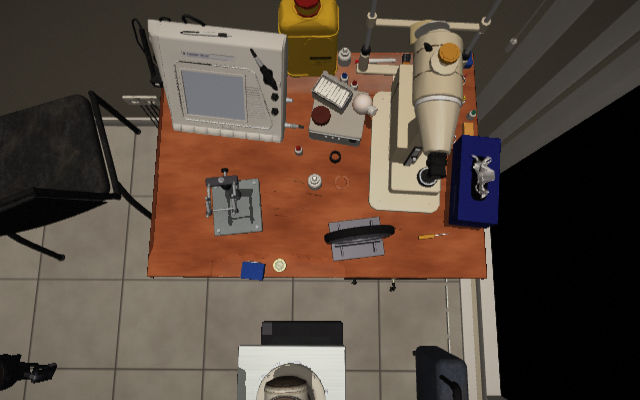

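```bash
cat > h.py <<'E'
import numpy as np,cv2
from bench import arm
def cloud(n,d):
    c=arm.camera_params(n);f=200/np.tan(np.radians(c["fov_y"]/2))
    v,u=np.mgrid[:400,:640]
    P=np.stack([(u-c["cx"])/f*d,(v-c["cy"])/f*d,d],-1)
    M=np.array(c["world_from_camera"]);return P@M[:3,:3].T+M[:3,3]
def proj(n,X):
    c=arm.camera_params(n);f=200/np.tan(np.radians(c["fov_y"]/2));M=np.array(c["world_from_camera"])
    q=(np.atleast_2d(X)-M[:3,3])@M[:3,:3];return np.c_[f*q[:,0]/q[:,2]+c["cx"],f*q[:,1]/q[:,2]+c["cy"]]
E
python3 - <<'E'
from h import *
for n,x0,x1,y0,y1 in(("scene",180,290,150,310),("scene",330,430,160,270),("top",190,290,150,250),("top",310,410,200,280)):
    z=np.load(n+"0.npz");p=z["p"][y0:y1,x0:x1,::-1]
    s=4 if y1-y0<150 else 3.7
    cv2.imwrite(f"pics/c_{n}_{x0}.png",cv2.resize(p,None,fx=s,fy=s,interpolation=cv2.INTER_CUBIC))
for n in("scene","top"):
    z=np.load(n+"0.npz");P=cloud(n,z["d"]);p=z["p"].astype(int)
    print(n,"desk z",np.median(P[240:260,290:320,2]) if n=="scene" else np.median(P[210:250,270:310,2]))
    bx=(330,430,160,270) if n=="scene" else (310,410,200,280)
    m=np.zeros((400,640),bool);m[bx[2]:bx[3],bx[0]:bx[1]]=1
    m&=(P[...,2]>90)&(P[...,2]<240)&(p.max(-1)<75)&(z["d"]>0)&(P[...,0]<560)
    W=P[m];print("wheel",len(W),W.min(0),W.max(0))
    c=W.mean(0);A=W[:,:2]-np.median(W[:,:2],0);_,S,V=np.linalg.svd(A-A.mean(0),full_matrices=False);print(c,V[0],S/np.sqrt(len(W)))
    t=(W[:,:2]-c[:2])@V[0];print("extent",np.percentile(t,[0,2,98,100]))
    T=W[W[:,2]>W[:,2].max()-8];print("top",T.mean(0),len(T))
E
```

```text
scene desk z -0.460645658589101
wheel 591 [ 445.14596291 -469.85528949   91.410875  ] [559.66611061 -92.48551697 224.69236822]
[ 458.26194062 -150.18799653  176.31102142] [ 0.20390697 -0.97899027] [68.13799977  7.52911096]
extent [-58.32674922 -55.05781235 175.07376873 332.63456108]
top [ 463.55332607 -188.78081682  220.07842019] 88
top desk z 0.008088224648986397
wheel 633 [ 447.73089035 -291.4158983    90.47915473] [491.42775019 -95.88239659 227.0676687 ]
[ 468.3510665  -190.39545136  198.7935639 ] [ 0.12253385 -0.99246434] [56.0855818   6.61069229]
extent [-95.21688803 -90.45161139  94.52929745 102.09649877]
top [ 470.02563138 -194.70238939  222.3269759 ] 151
```

```bash
ls pics
```

```text
c_scene_180.png
c_scene_330.png
c_top_190.png
c_top_310.png
scene0.png
top0.png
```

View pics/c_scene_180.png

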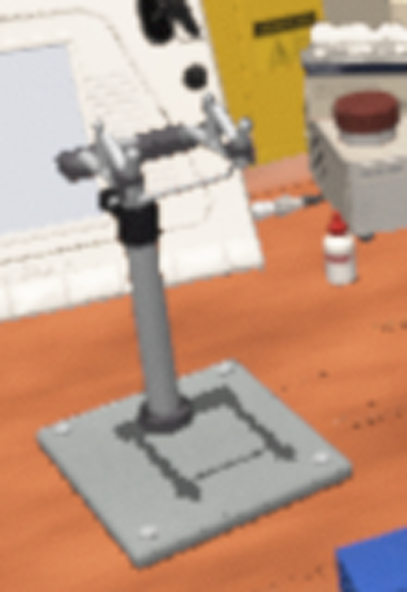

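View pics/c_top_190.png

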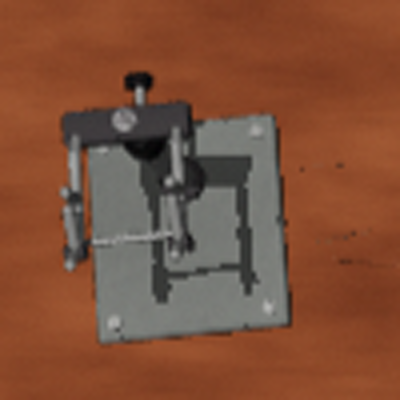

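View pics/c_top_310.png

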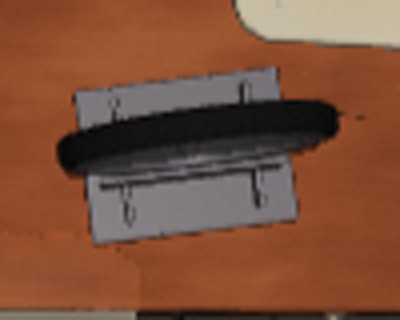

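View pics/c_scene_330.png

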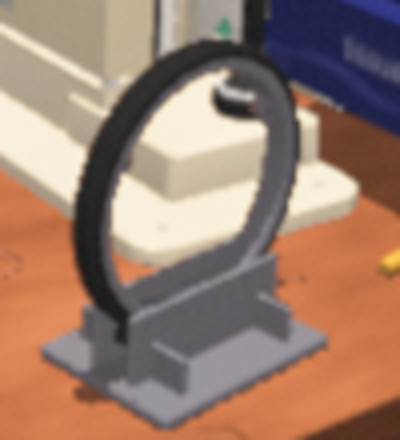

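```bash
python3 - <<'E'
from h import *
np.set_printoptions(precision=1,suppress=True)
out={}
for n,bx in(("top",(190,290,150,250)),("scene",(180,290,150,310))):
    z=np.load(n+"0.npz");P=cloud(n,z["d"]);p=z["p"].astype(int)
    m=np.zeros((400,640),bool);m[bx[2]:bx[3],bx[0]:bx[1]]=1;m&=z["d"]>0
    H=m&(P[...,2]>195)&(P[...,2]<300)&(P[...,0]<640)&(P[...,0]>350)
    Q=P[H];print(n,len(Q),Q.min(0),Q.max(0))
    np.savetxt(f"{n}_hook.txt",Q,fmt="%.1f")
    sat=p.max(-1)-p.min(-1)
    B=m&(P[...,2]>3)&(P[...,2]<16)&(sat<30)
    Q=P[B][:,:2].astype(np.float32);print("base z",np.median(P[B][:,2]),len(Q));r=cv2.minAreaRect(Q);print(r,cv2.boxPoints(r))
    # plot hook xy and yz
    im=np.full((600,800,3),255,np.uint8)
    for x,y,zz in P[H]:
        col=cv2.applyColorMap(np.uint8([[np.clip((zz-195)*2.5,0,255)]]),cv2.COLORMAP_JET)[0,0].tolist()
        cv2.circle(im,(int((420-y)*3.5),int((640-x)*2.5*1.4)),3,col,-1)
    cv2.imwrite(f"pics/hook_{n}.png",im)
n="top";z=np.load("top0.npz");P=cloud(n,z["d"]);p=z["p"].astype(int)
sat=p.max(-1)-p.min(-1)
m=np.zeros((400,640),bool);m[200:280,310:410]=1
B=m&(P[...,2]>2)&(P[...,2]<20)&(sat<25)
Q=P[B][:,:2].astype(np.float32);print("rack z",np.median(P[B][:,2]),len(Q));print(cv2.minAreaRect(Q))
E
```

```text
top 600 [498.9 131.9 206.2] [619.4 226.4 262.7]
base z 11.785005782119697 1902
((569.0516967773438, 178.27236938476562), (169.80784606933594, 149.09072875976562), 6.0537567138671875) [[476.8 243.4]
 [492.5  95.2]
 [661.3 113.1]
 [645.6 261.4]]
scene 681 [494.6 133.4 205.4] [614.  227.9 258.1]
base z 11.879060807401288 2481
((649.1456909179688, 70.28129577636719), (213.33535766601562, 486.89678955078125), 37.56336975097656) [[ 416.2  198.2]
 [ 713.  -187.7]
 [ 882.1  -57.7]
 [ 585.3  328.3]]
rack z 10.22632548646152 1042
((437.3777770996094, -208.54556274414062), (264.0040283203125, 181.6103973388672), 22.775096893310547)
```

View pics/hook_top.png

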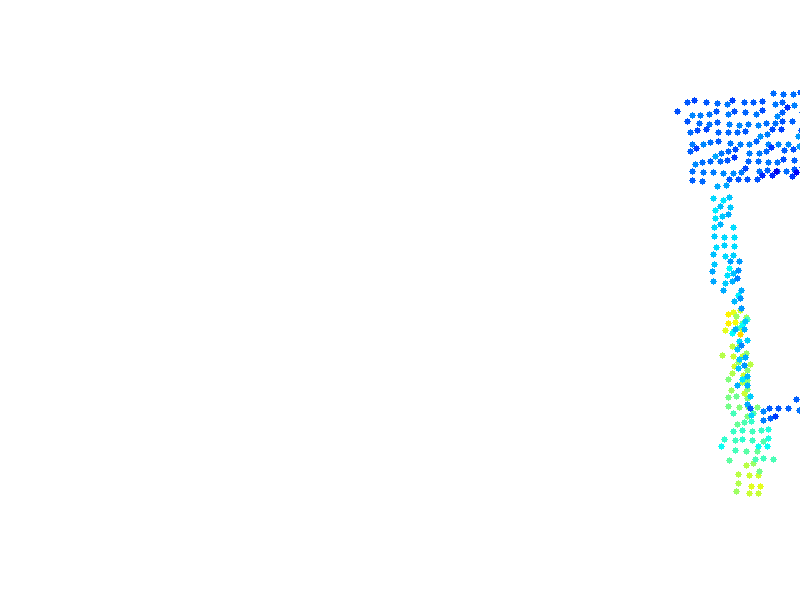

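View pics/hook_scene.png

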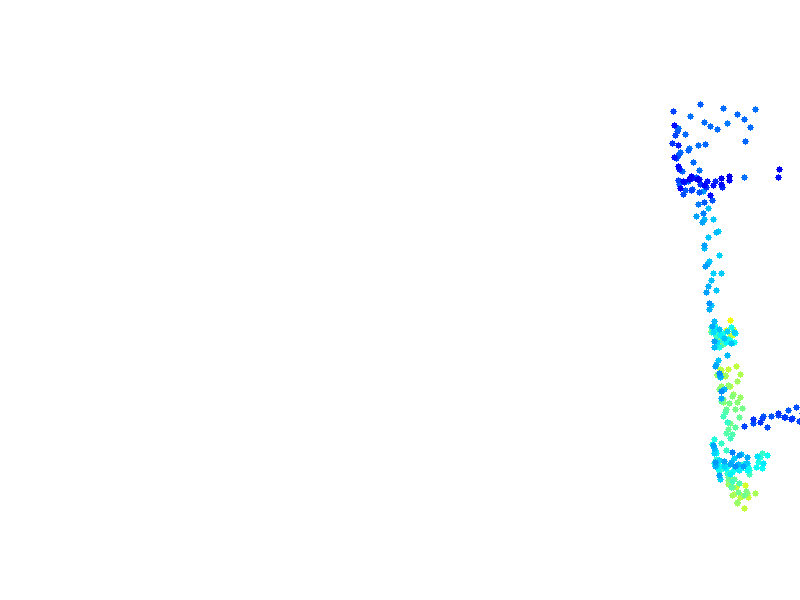

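```bash
python3 - <<'E'
from h import *
np.set_printoptions(precision=1,suppress=True)
yaw=np.radians(6.05);ex=np.array([np.cos(yaw),np.sin(yaw)]);ey=np.array([-ex[1],ex[0]])
c=np.array([569.05,178.27])
for n in("top","scene"):
    Q=np.loadtxt(n+"_hook.txt");s=np.c_[(Q[:,:2]-c)@ex,(Q[:,:2]-c)@ey,Q[:,2]]
    np.savetxt(n+"_hs.txt",s,fmt="%.1f")
    for sg in(1,-1):
        h=s[s[:,1]*sg>20];print(n,sg,len(h))
        for a in range(-80,60,8):
            b=h[(h[:,0]>=a)&(h[:,0]<a+8)]
            if len(b):print(a,len(b),"y",np.percentile(b[:,1],[5,50,95]),"z",np.percentile(b[:,2],[5,25,50,75,95]))
    im=np.full((600,800,3),255,np.uint8)
    for x,y,zz in s:cv2.circle(im,(int((x+90)*5),int(590-(zz-190)*6)),3,(255,0,0) if y>20 else (0,0,255) if y<-20 else (0,160,0),-1)
    cv2.imwrite(f"pics/side_{n}.png",im)
E
```

```text
top 1 219
-72 5 y [31.6 34.  37.7] z [250.1 253.  253.5 256.1 256.3]
-64 11 y [28.5 32.9 38.6] z [240.4 241.8 248.9 251.9 253.9]
-56 17 y [27.8 32.3 40.5] z [234.4 237.  239.2 240.1 242.7]
-48 20 y [24.  31.9 36.9] z [216.7 217.9 234.1 244.3 246.7]
-40 16 y [31.9 33.2 37.5] z [225.9 230.7 246.7 249.6 254. ]
-32 16 y [31.1 33.4 36. ] z [222.9 227.7 248.3 252.4 253.8]
-24 18 y [30.3 32.8 35.8] z [225.9 230.9 242.4 254.  260.6]
-16 9 y [31.1 31.9 35.9] z [223.  225.1 226.6 254.5 258.7]
-8 12 y [31.  33.5 38.7] z [221.8 223.8 225.3 228.  231.7]
0 9 y [31.4 34.5 37.5] z [227.7 228.8 229.7 230.  230.3]
8 9 y [31.4 34.4 36.6] z [225.6 227.  228.2 230.1 231.3]
16 12 y [22.4 31.8 40.1] z [214.2 216.6 218.1 225.7 230.2]
24 22 y [22.4 30.6 40.3] z [215.  218.2 219.4 220.6 222. ]
32 25 y [21.3 32.8 40.7] z [215.2 217.7 218.9 220.9 221.7]
40 18 y [21.7 32.5 41.5] z [214.7 216.4 217.5 219.8 220.6]
top -1 212
-72 3 y [-34.5 -32.9 -30.2] z [251.8 252.8 254.  254.9 255.7]
-64 15 y [-40.  -35.5 -29.2] z [231.8 240.4 247.3 252.1 254.2]
-56 15 y [-40.9 -35.3 -27.7] z [236.2 238.  238.5 240.5 241.6]
-48 
[... 1880 characters left out ...]
6.5 237.3 244.  246.2]
-40 16 y [-33.5 -29.6 -27.3] z [225.6 237.7 247.4 249.4 251.1]
-32 14 y [-32.4 -29.2 -27.5] z [224.3 227.  238.3 251.2 253.6]
-24 49 y [-33.8 -29.5 -27.6] z [225.6 232.1 239.4 250.1 256.3]
-16 5 y [-29.7 -29.1 -27.6] z [223.  225.8 226.5 228.7 248. ]
-8 7 y [-31.8 -28.3 -27.3] z [224.2 225.6 226.7 227.8 228.9]
0 4 y [-31.7 -28.8 -27.4] z [223.5 224.8 226.7 228.1 228.3]
8 6 y [-31.  -29.2 -27.7] z [220.  224.  225.  226.7 227.2]
16 33 y [-36.9 -27.6 -21.6] z [206.6 208.9 212.2 215.  220.9]
24 9 y [-36.2 -25.6 -21.2] z [210.4 211.2 218.4 218.5 219. ]
32 12 y [-36.4 -28.3 -20.5] z [218.  218.5 218.6 219.2 219.5]
40 1 y [-26.5 -26.5 -26.5] z [219.4 219.4 219.4 219.4 219.4]
```

View pics/side_top.png

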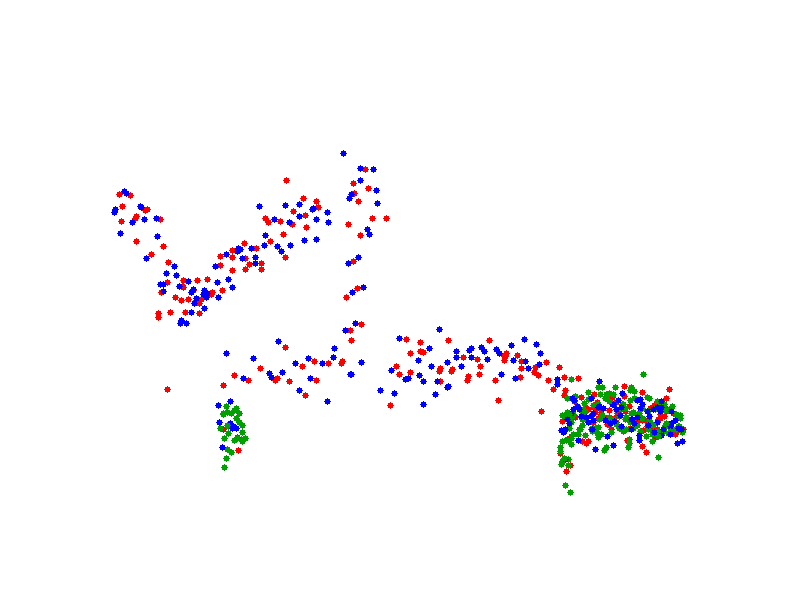

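View pics/side_scene.png

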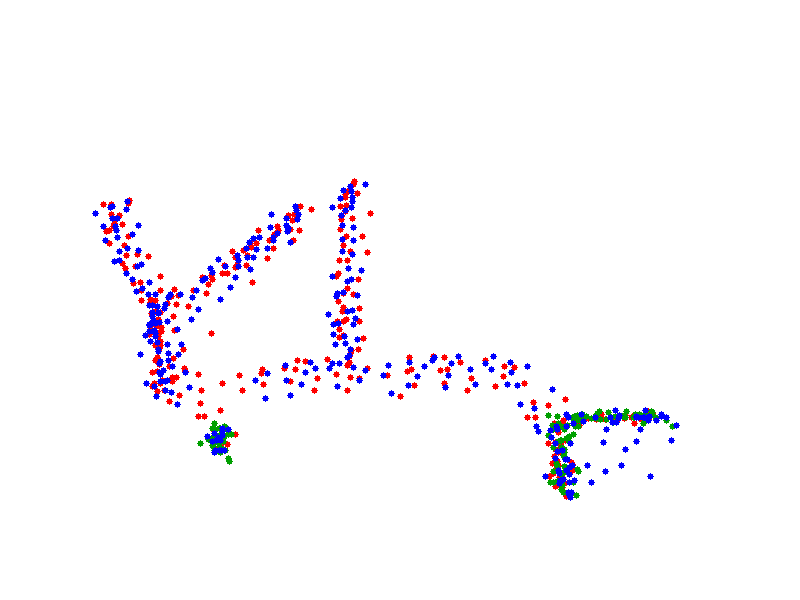

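```bash
python3 - <<'E'
from h import *
np.set_printoptions(precision=2,suppress=True)
n="top";z=np.load("top0.npz");P=cloud(n,z["d"]);p=z["p"].astype(int)
m=np.zeros((400,640),bool);m[200:280,310:410]=1
m&=(P[...,2]>150)&(P[...,2]<240)&(p.max(-1)<90)
W=P[m]
for lo in(150,190,205,212):
    Q=W[W[:,2]>lo][:,:2].astype(np.float32);print(lo,len(Q),cv2.minAreaRect(Q),Q.mean(0))
# circle fit of tread along wheel direction, using highest point profile
r=cv2.minAreaRect(W[:,:2].astype(np.float32))
yaw=np.radians(7);d=np.array([-np.sin(yaw),np.cos(yaw)]);e=np.array([np.cos(yaw),np.sin(yaw)])
t=(W[:,:2]-[468.8,-193.9])@d;x=(W[:,:2]-[468.8,-193.9])@e
sel=x>-2   # tread side
A=np.c_[2*t[sel],2*W[sel,2],np.ones(sel.sum())];s=np.linalg.lstsq(A,t[sel]**2+W[sel,2]**2,rcond=None)[0];print("circle",s[0],s[1],np.sqrt(s[2]+s[0]**2+s[1]**2))
for a in range(-90,90,20):
    b=(t>a)&(t<a+20);print(a,b.sum(),np.percentile(x[b],[3,50,97]),np.percentile(W[b,2],[5,95]))
# obstacles near wheel top
F=np.vstack([P.reshape(-1,3),cloud("scene",np.load("scene0.npz")["d"]).reshape(-1,3)])
o=F[(F[:,2]>130)&(F[:,0]>300)&(F[:,0]<900)]
far=o[(np.abs((o[:,:2]-[468.8,-193.9])@e)>30)&(np.linalg.norm(o[:,:2]-[468.8,-193.9],axis=1)<250)]
for lo in range(130,600,60):
    b=far[(far[:,2]>=lo)&(far[:,2]<lo+60)]
    if len(b):dd=np.linalg.norm(b[:,:2]-[468.8,-193.9],axis=1);i=dd.argmin();print(lo,len(b),dd.min(),b[i])
E
```

```text
150 590 ((470.6145935058594, -194.35105895996094), (22.765605926513672, 191.3351287841797), 7.268205642700195) [ 468.76 -190.41]
190 462 ((470.6334533691406, -194.20217895507812), (22.64435577392578, 150.281005859375), 7.239851951599121) [ 469.32 -192.98]
205 350 ((470.5035095214844, -194.24179077148438), (22.345964431762695, 123.08222198486328), 7.124441623687744) [ 469.56 -194.13]
212 269 ((470.560302734375, -194.58853149414062), (22.342559814453125, 94.93180847167969), 7.005462646484375) [ 469.96 -194.51]
circle -0.9776983094425943 124.99712987387905 98.0802672759912
-90 53 [-9.11 -0.33 11.65] [165.05 192.69]
-70 62 [-9.02  0.04 11.36] [190.99 208.76]
-50 60 [-8.96  0.7  12.06] [207.53 219.39]
-30 64 [-9.08  0.52 11.2 ] [213.4  224.85]
-10 67 [-9.34  0.62 11.65] [216.45 226.69]
10 65 [-9.24  0.73 11.28] [211.43 223.63]
30 66 [-9.26 -0.33 11.97] [202.92 219.55]
50 67 [-9.64  0.11 11.21] [191.11 209.14]
70 64 [-9.66 -0.9  11.2 ] [162.9  193.24]
130 392 231.76041345391397 [ 680.74 -287.67  176.55]
190 479 233.31189690170166 [ 683.58 -285.02  211.64]
250 132 242.06728464789734 [ 691.69 -288.33  251.6 ]
310 60 244.4997359450341 [ 682.29 -313.07  359.39]
370 108 209.65096325206937 [ 632.57 -324.8   419.43]
430 1330 141.05938194795897 [ 550.79 -308.69  476.6 ]
490 1717 150.50679181451804 [ 558.15 -315.02  491.34]
```

```bash
cat > goto.py <<'E'
import sys,numpy as np
from bench import arm
from scipy.spatial.transform import Rotation as R
np.set_printoptions(precision=4,suppress=True)
def show(x,y,z,yaw_x=None):
    s=arm.read_state();r=R.from_quat(s["ee_rot"])
    print("t",s["clock"],"pos",s["position"],"F",s["contact_force"],"w",s["gripper_width"])
    d=np.array([x,y,z])-s["position"];print("shift tool m",r.inv().apply(d)/1000,"rows>=",np.linalg.norm(d)/50)
    if yaw_x is not None:
        a=np.radians(yaw_x);T=R.from_matrix(np.c_[[np.cos(a),np.sin(a),0],[np.sin(a),-np.cos(a),0],[0,0,-1]])
        print("rotvec",(r.inv()*T).as_rotvec())
show(*map(float,sys.argv[1:]))
E
python3 goto.py 420 180 340 -83
```

```text
t 0.1 pos [136.7455 609.314  230.3127] F [-0.1213  0.1729  0.2766] w 85.26569430896093
shift tool m [ 0.3705  0.357  -0.1089] rows>= 10.518078373700767
rotvec [ 0.0017 -0.0013  1.2277]
```

drive_tool(moves=[[[1,0,0,-0.045,0,0,0],[1,0,0,-0.045,0,0,0],[1,0.031,0.03,-0.002,0,0,0],[1,0.031,0.03,-0.002,0,0,0],[1,0.031,0.03,-0.002,0,0,0],[1,0.031,0.03,-0.002,0,0,0],[1,0.031,0.03,-0.002,0,0,0],[1,0.031,0.03,-0.002,0,0,0],[1,0.031,0.03,-0.002,0,0,0],[1,0.031,0.03,-0.002,0,0,0],[1,0.031,0.03,-0.002,0,0,0],[1,0.031,0.03,-0.002,0,0,0]]])

```text
clock: 1.3
position: [377.4, 237.2, 340.6]
ee_rot: [0.994, -0.106, -0.001, 0.008]
contact_force: [0.4, -0.5, -0.6]
gripper_width: 85.7
```

```bash
python3 goto.py 470.5 -194.4 290 -82.9
```

```text
t 1.3 pos [377.396  237.1823 340.608 ] F [ 0.4243 -0.4502 -0.6376] w 85.71959489036715
shift tool m [0.1817 0.4016 0.0568] rows>= 8.888032983967898
rotvec [ 0.0135 -0.0096  1.2352]
```

drive_tool(moves=[[[1,0.018,0.04,0,0,0,0],[1,0.018,0.04,0,0,0,0],[1,0.018,0.04,0,0,0,0],[1,0.018,0.04,0,0,0,0],[1,0.018,0.04,0,0,0,0],[1,0.018,0.04,0,0,0,0],[1,0.018,0.04,0,0,0,0],[1,0.018,0.04,0,0,0,0],[1,0.018,0.04,0,0,0,0],[1,0,0,0,0,0,0.137],[1,0,0,0,0,0,0.137],[1,0,0,0,0,0,0.137],[1,0,0,0,0,0,0.137],[1,0,0,0,0,0,0.137],[1,0,0,0,0,0,0.137],[1,0,0,0,0,0,0.137],[1,0,0,0,0,0,0.137],[1,0,0,0,0,0,0.137]]])

```text
clock: 3.1
position: [456.7, -171.5, 338.2]
ee_rot: [0.729, -0.684, -0.003, 0.011]
contact_force: [-0.0, -0.1, -0.3]
gripper_width: 85.5
```

```bash
python3 goto.py 470.5 -194.4 260 -82.9
```

```text
t 3.1 pos [ 456.7132 -171.5266  338.1684] F [-0.0111 -0.0924 -0.2716] w 85.48130380690323
shift tool m [ 0.0229 -0.0138  0.0782] rows>= 1.6520988424739653
rotvec [ 0.0196 -0.0101 -0.06  ]
```

drive_tool(moves=[[[1,0.012,-0.007,0.03,0.02,-0.01,-0.06],[1,0.011,-0.007,0.03,0,0,0],[1,0,0,0,0,0,0]]])

```text
clock: 3.4
position: [472.5, -193.5, 276.7]
ee_rot: [0.749, -0.662, 0.001, -0.001]
contact_force: [-0.0, 1.2, -0.4]
gripper_width: 85.5
```

```bash
python3 goto.py 470.5 -194.4 260 -82.9; python3 - <<'E'
from h import *
for n in("scene","top"):
    p,d=arm.get_image(n);np.savez(f"{n}1.npz",p=p,d=d);cv2.imwrite(f"pics/{n}1.png",p[:,:,::-1])
E
```

```text
t 3.4 pos [ 472.4737 -193.5353  276.6726] F [-0.0189  1.1829 -0.3984] w 85.49307948448205
shift tool m [0.0006 0.0021 0.0167] rows>= 0.33622534785674335
rotvec [-0.0025  0.0008 -0.0004]
```

View pics/scene1.png

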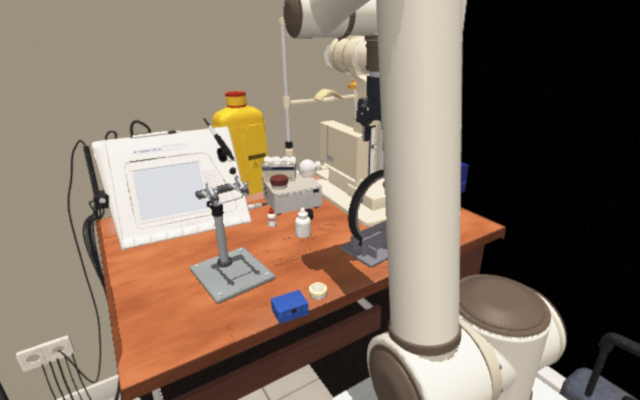

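The gripper stands over the wheel (about 372,110), with the wheel still in the rack and the view partly hidden by the arm. I'll go down now.

drive_tool(moves=[[[1,0.001,0.002,0.025,0,0,0],[1,0,0,0.025,0,0,0],[1,0,0,0.02,0,0,0],[1,0,0,0.01,0,0,0],[1,0,0,0,0,0,0]]])

```text
clock: 4.0
position: [477.7, -194.9, 208.5]
ee_rot: [0.751, -0.66, 0.012, -0.007]
contact_force: [0.5, 0.3, -0.3]
gripper_width: 85.5
```

```bash
python3 goto.py 470.5 -194.4 194 -82.9
```

```text
t 4.0 pos [ 477.7061 -194.8556  208.4931] F [ 0.4583  0.3186 -0.3109] w 85.5183616910689
shift tool m [-0.0015  0.0075  0.0143] rows>= 0.3238430136869041
rotvec [-0.0257 -0.0089  0.0041]
```

drive_tool(moves=[[[1,-0.001,0.007,0.007,-0.026,-0.009,0.004],[1,0,0,0.005,0,0,0],[1,0,0,0,0,0,0]]])

```text
clock: 4.3
position: [472.3, -194.9, 199.2]
ee_rot: [0.75, -0.662, 0.002, -0.001]
contact_force: [0.1, -0.2, 0.1]
gripper_width: 85.5
```

```bash
python3 goto.py 470.5 -194.4 194 -82.9
```

```text
t 4.3 pos [ 472.3085 -194.8852  199.2131] F [ 0.0601 -0.2387  0.1156] w 85.45223595530061
shift tool m [-0.0007  0.0018  0.0052] rows>= 0.11078314541950451
rotvec [-0.0039 -0.0014  0.0008]
```

drive_tool(moves=[[[1,-0.001,0.002,0.006,-0.004,-0.001,0.001],[0.5,0,0,0,0,0,0],[0.25,0,0,0,0,0,0],[0,0,0,0,0,0,0],[0,0,0,0,0,0,0],[0,0,0,0,0,0,0],[0,0,0,0,0,0,0],[0,0,0,0,0,0,0]]])

```text
clock: 5.1
position: [470.9, -194.2, 194.1]
ee_rot: [0.75, -0.662, 0.001, -0.0]
contact_force: [0.2, -0.0, -0.4]
gripper_width: 20.8
```

```bash
python3 goto.py 470.5 -194.4 194 -82.9
```

```text
t 5.1 pos [ 470.8895 -194.2378  194.0793] F [ 0.2184 -0.0438 -0.4392] w 20.75837031568944
shift tool m [0.0001 0.0004 0.0001] rows>= 0.008586452520635305
rotvec [-0.0022 -0.0012 -0.0001]
```

drive_tool(moves=[[[0,0,0,-0.01,0,0,0],[0,0,0,-0.015,0,0,0],[0,0,0,-0.015,0,0,0],[0,0,0,-0.015,0,0,0]]])

```text
clock: 5.5
position: [468.1, -193.1, 247.0]
ee_rot: [0.749, -0.663, -0.004, 0.001]
contact_force: [0.0, -0.2, -3.7]
gripper_width: 21.1
```

```bash
python3 goto.py 470.5 -194.4 304 -82.9
```

```text
t 5.5 pos [ 468.1007 -193.0773  247.0331] F [ 0.0345 -0.2245 -3.6778] w 21.14113515177204
shift tool m [ 0.0014 -0.0018 -0.057 ] rows>= 1.1406552567701576
rotvec [ 0.007   0.0039 -0.0016]
```

drive_tool(moves=[[[0,0.001,-0.001,-0.02,0.007,0.004,0],[0,0,0,-0.02,0,0,0],[0,0,0,-0.018,0,0,0],[0,0,0,0,0,0,0]]])

```text
clock: 5.9
position: [468.4, -193.7, 308.6]
ee_rot: [0.749, -0.663, -0.0, -0.0]
contact_force: [-0.1, 0.9, -3.9]
gripper_width: 21.1
```

```bash
python3 goto.py 433.8 163.7 308 -83.95; python3 - <<'E'
from h import *
for n in("scene","top"):
    p,d=arm.get_image(n);np.savez(f"{n}2.npz",p=p,d=d);cv2.imwrite(f"pics/{n}2.png",p[:,:,::-1])
E
```

```text
t 5.9 pos [ 468.4499 -193.6708  308.5638] F [-0.0534  0.9194 -3.8639] w 21.11507559976204
shift tool m [-0.3589 -0.009   0.001 ] rows>= 7.180942356420478
rotvec [0.0001 0.0012 0.016 ]
```

View pics/scene2.png

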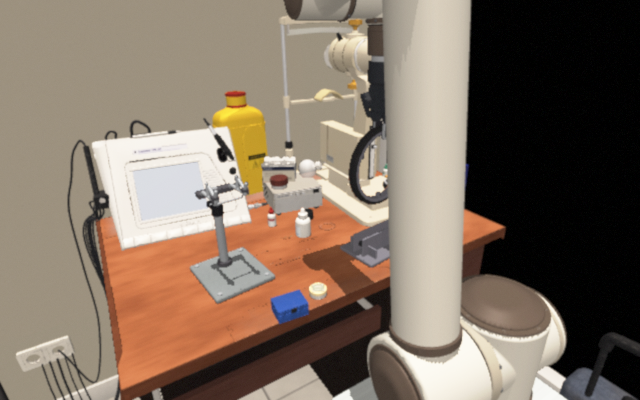

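The wheel is out of the rack and held upright (around 375,160). Next I'll carry it to the front of the stand.

drive_tool(moves=[[[0,-0.03,-0.001,0,0,0,0.016],[0,-0.033,-0.001,0,0,0,0],[0,-0.033,-0.001,0,0,0,0],[0,-0.033,-0.001,0,0,0,0],[0,-0.033,-0.001,0,0,0,0],[0,-0.033,-0.001,0,0,0,0],[0,-0.033,-0.001,0,0,0,0],[0,-0.033,-0.001,0,0,0,0],[0,-0.033,-0.001,0,0,0,0],[0,-0.033,0,0,0,0,0],[0,-0.015,0,0,0,0,0],[0,0,0,0,0,0,0]]])

```text
clock: 7.2
position: [429.0, 159.2, 286.0]
ee_rot: [0.741, -0.672, -0.016, 0.016]
contact_force: [-0.2, 0.1, -3.0]
gripper_width: 21.1
```

```bash
python3 goto.py 433.8 163.7 308 -83.95
```

```text
t 7.2 pos [429.0263 159.244  285.9632] F [-0.1967  0.0592 -3.026 ] w 21.067609051106047
shift tool m [-0.004  -0.0042 -0.0222] rows>= 0.45968119420820164
rotvec [ 0.0448  0.0019 -0.0078]
```

drive_tool(moves=[[[0,-0.004,-0.004,-0.022,0.045,0.002,-0.008],[0,0,0,0,0,0,0],[0,0,0,0,0,0,0]]])

```text
clock: 7.5
position: [432.9, 162.5, 307.4]
ee_rot: [0.744, -0.669, 0.001, 0.001]
contact_force: [1.0, -0.7, -3.8]
gripper_width: 21.1
```

```bash
python3 goto.py 433.8 163.7 308 -83.95; python3 - <<'E'
from h import *
np.set_printoptions(precision=2,suppress=True)
for n in("scene","top"):
    p,d=arm.get_image(n);np.savez(f"{n}3.npz",p=p,d=d);cv2.imwrite(f"pics/{n}3.png",p[:,:,::-1])
E
```

```text
t 7.5 pos [432.9058 162.4508 307.449 ] F [ 0.9669 -0.7373 -3.796 ] w 21.135635903721177
shift tool m [-0.0011 -0.001  -0.0006] rows>= 0.03264103380557595
rotvec [ 0.0004 -0.0031  0.0003]
```

View pics/scene3.png

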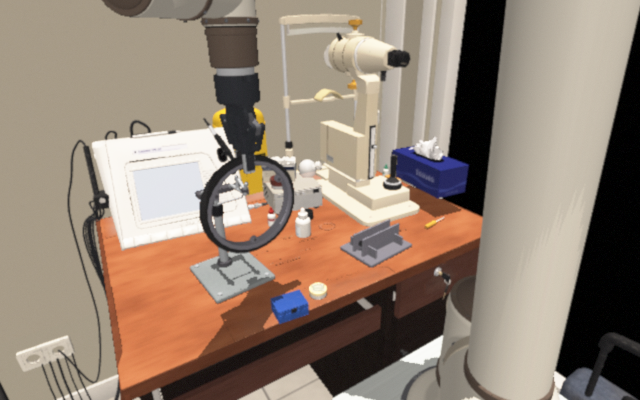

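View pics/top3.png

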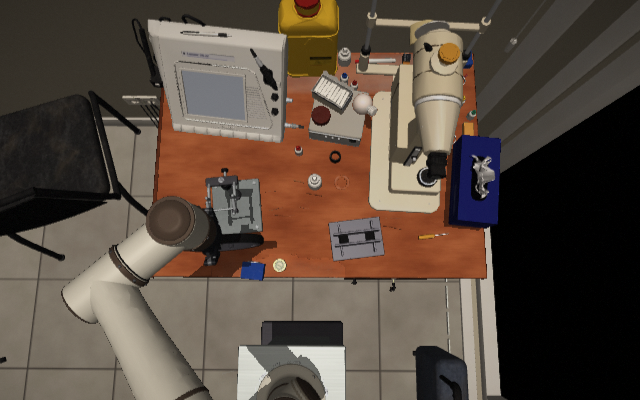

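The wheel is upright in front of the stand, centred near (248,203) in the scene view. I'll measure how it sits in the hand against the stand.

```bash
cat > wfit.py <<'E'
from h import *
import sys
np.set_printoptions(precision=2,suppress=True)
def fit(n,k,box):
    z=np.load(f"{n}{k}.npz");P=cloud(n,z["d"]);p=z["p"].astype(int)
    m=np.zeros((400,640),bool);m[box[2]:box[3],box[0]:box[1]]=1
    m&=(z["d"]>0)
    return P,p,m
k,cx,cy,cz=sys.argv[1],*map(float,sys.argv[2:5])
P,p,m=fit("scene",k,(180,320,100,300))
yaw=np.radians(6.05);ex=np.array([np.cos(yaw),np.sin(yaw),0]);ey=np.array([-ex[1],ex[0],0])
D=P-np.array([cx,cy,cz])
a=D@ex;b=D@ey;c=D[...,2];r=np.hypot(b,c)
# near side face: wheel front face (x about -11), and annulus
m&=(np.abs(a)<20)&(r>70)&(r<112)&~((np.abs(b)<25)&(c>0))
print(m.sum())
for name,lo,hi in(("front face",-20,-6),):
    s=m&(a>lo)&(a<hi);A=np.c_[2*b[s],2*c[s],np.ones(s.sum())];q=np.linalg.lstsq(A,b[s]**2+c[s]**2,rcond=None)[0]
    print(name,s.sum(),"centre off y,z",q[:2],"R",np.sqrt(q[2]+q[0]**2+q[1]**2))
    L=np.c_[b[s],c[s],np.ones(s.sum())];w=np.linalg.lstsq(L,a[s],rcond=None)[0];print("x plane: slope y,z,off",w,"pct",np.percentile(a[s],[5,25,50,75,95]))
th=np.degrees(np.arctan2(c[m],b[m]))
for t in range(-180,180,30):
    s=(th>=t)&(th<t+30)
    if s.sum()>3:print(t,s.sum(),"r",np.percentile(r[m][s],[5,95]),"a",np.percentile(a[m][s],[5,50,95]))
E
python3 wfit.py 3 432.9 162.5 236.5
```

```text
2890
front face 2211 centre off y,z [2.22 2.55] R 89.78824132196877
x plane: slope y,z,off [  0.     0.   -11.12] pct [-13.47 -12.32 -11.41 -10.28  -7.29]
-180 228 r [80.25 94.49] a [-13.36 -10.48   6.28]
-150 243 r [80.01 94.22] a [-13.58 -10.46   6.8 ]
-120 238 r [78.29 94.59] a [-13.47 -10.87   6.21]
-90 254 r [73.67 95.38] a [-13.53 -10.85   4.34]
-60 213 r [81.12 97.55] a [-13.73 -11.85   1.  ]
-30 256 r [83.07 99.73] a [-13.52 -11.47  -2.56]
0 355 r [ 82.21 100.25] a [-12.99 -10.67   1.55]
30 387 r [ 83.55 100.61] a [-12.91 -10.09   2.96]
60 167 r [ 84.92 100.78] a [-12.74 -10.16   3.53]
90 106 r [83.53 99.88] a [-12.76 -10.78  -2.7 ]
120 224 r [74.08 98.28] a [-12.96 -10.72   0.16]
150 219 r [79.96 96.24] a [-12.97 -10.81   4.64]
```

```bash
python3 goto.py 533.3 174.0 300 -83.95
```

```text
t 7.6 pos [433.5732 162.5299 308.0228] F [-1.4606 -0.9936 -2.3615] w 20.970039226528627
shift tool m [-0.0009 -0.1004  0.0082] rows>= 2.014086170917051
rotvec [-0.0013 -0.0027  0.0001]
```

drive_tool(moves=[[[0,0,-0.018,0,0,0,0],[0,0,-0.018,0,0,0,0],[0,0,-0.018,0,0,0,0],[0,0,-0.018,0,0,0,0],[0,0,-0.015,0,0,0,0],[0,0,-0.008,0,0,0,0],[0,0,0,0,0,0,0]]])

```text
clock: 8.3
position: [530.8, 168.2, 306.6]
ee_rot: [0.741, -0.671, 0.0, 0.002]
contact_force: [-0.5, -0.1, -3.1]
gripper_width: 21.1
```

```bash
python3 goto.py 533.3 174.0 275 -83.95
```

```text
t 8.3 pos [530.7717 168.185  306.5625] F [-0.4518 -0.0956 -3.1211] w 21.145787498828398
shift tool m [-0.0056 -0.0032  0.0315] rows>= 0.6438630462184958
rotvec [ 0.0024 -0.0028 -0.0062]
```

drive_tool(moves=[[[0,-0.006,-0.003,0.01,0.002,-0.003,-0.006],[0,0,0,0.01,0,0,0],[0,0,0,0.01,0,0,0],[0,0,0,0,0,0,0]]])

```text
clock: 8.7
position: [530.8, 174.2, 273.1]
ee_rot: [0.743, -0.669, -0.001, 0.001]
contact_force: [-0.9, -0.2, -3.4]
gripper_width: 21.1
```

```bash
python3 goto.py 533.3 174.0 262 -83.95; python3 - <<'E'
from h import *
p,d=arm.get_image("scene");np.savez("scene4.npz",p=p,d=d);cv2.imwrite("pics/scene4.png",cv2.resize(p[100:300,150:350,::-1],None,fx=3,fy=3,interpolation=2))
E
```

```text
t 8.7 pos [530.7757 174.1647 273.0776] F [-0.9456 -0.232  -3.418 ] w 21.060081680062872
shift tool m [ 0.0004 -0.0025  0.0111] rows>= 0.2272562040730114
rotvec [0.0035 0.0003 0.    ]
```

View pics/scene4.png

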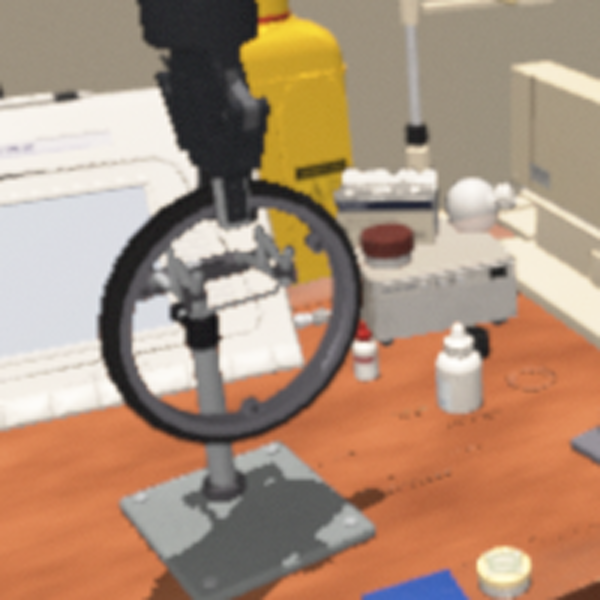

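The wheel is around the hook, with the lips and studs inside the hoop below the rim. I'll check the side profile.

```bash
cat > side.py <<'E'
from h import *
import sys
k=sys.argv[1];yaw=np.radians(6.05);ex=np.array([np.cos(yaw),np.sin(yaw)]);ey=np.array([-ex[1],ex[0]])
c=np.array([533.3,174.2])
z=np.load(f"scene{k}.npz");P=cloud("scene",z["d"]);m=np.zeros((400,640),bool);m[120:300,170:290]=1
s=P[m&(z["d"]>0)];s=np.c_[(s[:,:2]-c)@ex,(s[:,:2]-c)@ey,s[:,2]]
s=s[(s[:,2]>195)&(s[:,2]<290)&(np.abs(s[:,0])<90)&(np.abs(s[:,1])<46)]
im=np.full((600,800,3),255,np.uint8)
for x in range(-60,80,10):cv2.line(im,(int((x+60)*6),0),(int((x+60)*6),600),(0,0,0) if x==0 else (220,220,220),1)
for zz in range(200,290,10):cv2.line(im,(0,int(590-(zz-195)*6)),(800,int(590-(zz-195)*6)),(220,220,220),1);cv2.putText(im,str(zz),(760,int(590-(zz-195)*6)),0,.4,0)
for x,y,zz in s:cv2.circle(im,(int((x+60)*6),int(590-(zz-195)*6)),3,(255,0,0) if y>20 else (0,0,255) if y<-20 else (0,160,0),-1)
cv2.imwrite(f"pics/side{k}.png",im)
E
python3 side.py 4; python3 wfit.py 4 530.8 174.2 202
```

```text
2374
front face 1873 centre off y,z [2.25 2.76] R 89.85331987667242
x plane: slope y,z,off [ -0.     0.01 -11.26] pct [-14.14 -12.59 -11.56 -10.21  -7.26]
-180 198 r [79.89 95.61] a [-13.65 -10.62   7.11]
-150 199 r [79.6  95.06] a [-13.89 -10.89   5.6 ]
-120 198 r [78.25 94.1 ] a [-14.68 -11.14   4.51]
-90 210 r [73.59 95.97] a [-14.28 -11.29   5.27]
-60 179 r [81.25 97.96] a [-14.36 -11.97  -0.57]
-30 208 r [83.22 99.95] a [-13.76 -11.62  -3.73]
0 284 r [ 82.95 100.5 ] a [-13.59 -11.12   1.98]
30 305 r [ 82.71 100.82] a [-13.45 -10.11   3.5 ]
60 138 r [ 84.88 100.88] a [-13.06 -10.34   2.97]
90 90 r [83.58 99.79] a [-13.21 -10.65  -0.54]
120 187 r [73.84 98.36] a [-13.2  -10.74  -0.93]
150 178 r [79.94 96.7 ] a [-13.88 -10.68   2.45]
```

View pics/side4.png

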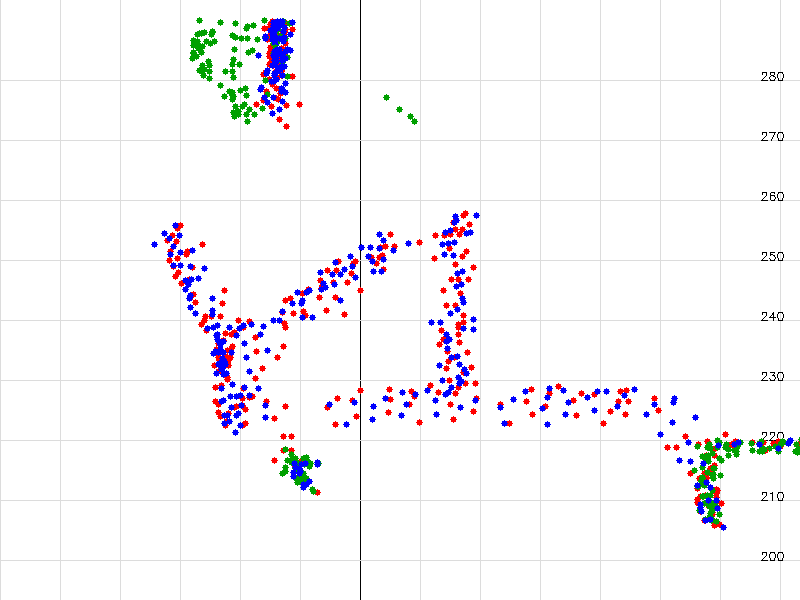

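drive_tool(moves=[[[0,0,-0.002,0.005,0.003,0,0],[0,0,0,0.006,0,0,0],[0,0,0,0.004,0,0,0],[0,0,0,0,0,0,0]]])

```text
clock: 9.15
position: [533.5, 174.8, 258.9]
ee_rot: [0.744, -0.668, 0.001, -0.002]
contact_force: [-0.0, -0.1, -2.8]
gripper_width: 21.0
```

```bash
python3 goto.py 533.0 174.0 252 -83.95
```

```text
t 9.15 pos [533.506  174.7595 258.8864] F [-0.0246 -0.0663 -2.8354] w 20.950417091149454
shift tool m [0.0007 0.0006 0.0069] rows>= 0.13893174500142
rotvec [-0.0035  0.0012  0.0009]
```

drive_tool(moves=[[[0,0.001,0,0.003,-0.003,0.001,0.001],[0,0,0,0.003,0,0,0],[0,0,0,0.001,0,0,0]]])

```text
clock: 9.45
position: [534.0, 173.7, 251.8]
ee_rot: [0.743, -0.669, 0.0, -0.001]
contact_force: [-0.5, -0.7, -2.9]
gripper_width: 21.0
```

```bash
python3 goto.py 533.0 174.0 249 -83.95
```

```text
t 9.45 pos [533.9703 173.7382 251.8017] F [-0.4749 -0.6509 -2.8841] w 21.028693916449285
shift tool m [-0.0004  0.0009  0.0028] rows>= 0.0595298038915721
rotvec [-0.0013  0.0004 -0.0002]
```

Now pressing in 1–1.5 mm steps, watching the force.

drive_tool(moves=[[[0,0,0.001,0.0015,-0.001,0,0],[0,0,0,0.0015,0,0,0]]])

```text
clock: 9.65
position: [533.4, 173.8, 249.9]
ee_rot: [0.744, -0.669, 0.0, -0.001]
contact_force: [-3.1, 0.5, 2.8]
gripper_width: 21.1
```

drive_tool(moves=[[[0,0,0,0.0015,0,0,0],[0,0,0,0.001,0,0,0]]])

```text
clock: 9.85
position: [533.8, 174.1, 249.4]
ee_rot: [0.744, -0.668, 0.001, -0.002]
contact_force: [-2.3, 0.2, 1.7]
gripper_width: 21.4
```

```bash
python3 goto.py 533.0 174.0 245 -83.95
```

```text
t 9.85 pos [533.7961 174.1006 249.3576] F [-2.2951  0.1915  1.7306] w 21.426344566637372
shift tool m [0.     0.0008 0.0044] rows>= 0.08861814266055315
rotvec [-0.0049  0.0017  0.0011]
```

drive_tool(moves=[[[0,0,0,0.002,-0.003,0,0],[0,0,0,0.002,0,0,0],[0,0,0,0.002,0,0,0]]])

```text
clock: 10.15
position: [535.8, 174.6, 246.1]
ee_rot: [0.744, -0.668, 0.002, -0.004]
contact_force: [-0.5, 0.3, 3.5]
gripper_width: 21.1
```

```bash
python3 goto.py 533.0 174.0 245 -83.95
```

```text
t 10.15 pos [535.7501 174.5857 246.0717] F [-0.4554  0.3193  3.5341] w 21.06463497819538
shift tool m [0.0003 0.0028 0.001 ] rows>= 0.06018155130308776
rotvec [-0.009   0.0033  0.0017]
```

drive_tool(moves=[[[0,0,0.003,0.001,-0.009,0.003,0.002],[0,0,0.001,0.002,-0.002,0,0],[0,0,0,0.002,-0.002,0,0]]])

```text
clock: 10.45
position: [534.7, 175.5, 242.9]
ee_rot: [0.744, -0.669, 0.0, -0.003]
contact_force: [0.6, -0.3, 5.3]
gripper_width: 21.2
```

```bash
python3 goto.py 533.0 174.0 240 -83.95; python3 - <<'E'
from h import *
p,d=arm.get_image("scene");np.savez("scene5.npz",p=p,d=d)
E
python3 side.py 5
```

```text
t 10.45 pos [534.7397 175.534  242.924 ] F [ 0.6441 -0.3324  5.268 ] w 21.15757861809044
shift tool m [0.0013 0.0019 0.0029] rows>= 0.07464541348861237
rotvec [-0.0043  0.0027  0.0002]
```

View pics/side5.png

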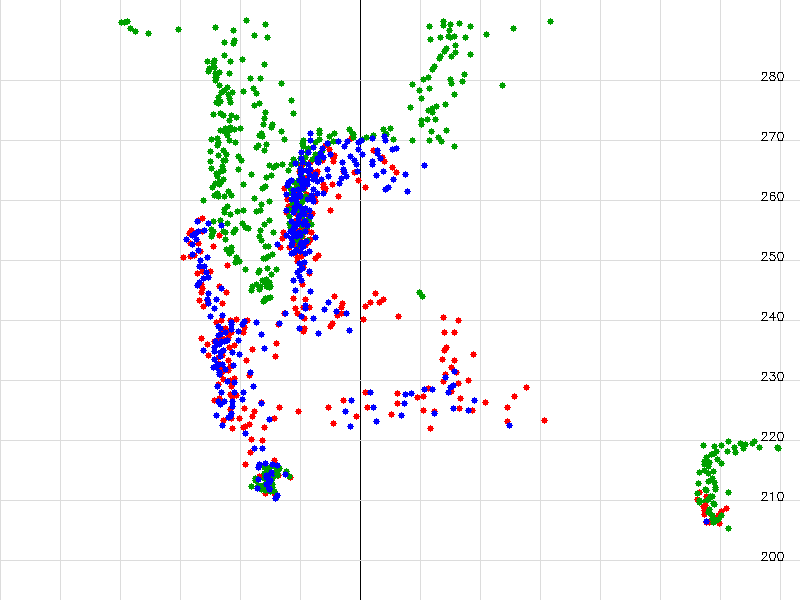

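The lips have turned about halfway and the arms are being pushed down with 8–9 N net. I'll keep going.

drive_tool(moves=[[[0,0.001,0.002,0.002,-0.004,0.003,0],[0,0,0.001,0.002,-0.002,0,0],[0,0,0,0.002,-0.002,0,0]]])

```text
clock: 10.8
position: [535.6, 175.7, 238.6]
ee_rot: [0.744, -0.669, 0.001, -0.003]
contact_force: [0.9, -0.3, 5.0]
gripper_width: 21.3
```

```bash
python3 goto.py 533.0 174.0 236 -83.95
```

```text
t 10.8 pos [535.5602 175.7076 238.5802] F [ 0.9197 -0.2914  5.0159] w 21.28456546498852
shift tool m [0.0014 0.0027 0.0026] rows>= 0.08032013030530628
rotvec [-0.0062  0.0019  0.0007]
```

drive_tool(moves=[[[0,0.001,0.003,0.0015,-0.006,0.002,0],[0,0.001,0.002,0.002,-0.003,0,0]]])

```text
clock: 11.0
position: [533.2, 175.0, 235.9]
ee_rot: [0.744, -0.668, 0.0, -0.003]
contact_force: [4.1, 3.0, 5.5]
gripper_width: 21.1
```

```bash
python3 goto.py 533.0 174.0 234 -83.95
```

```text
t 11.0 pos [533.195  175.0337 235.9122] F [4.0885 3.0299 5.5452] w 21.124691721939136
shift tool m [0.001  0.0003 0.0019] rows>= 0.043648674531205744
rotvec [-0.004   0.0036  0.0009]
```

drive_tool(moves=[[[0,0.001,0,0.002,-0.004,0.003,0.001],[0,0,0,0.002,-0.002,0,0]]])

```text
clock: 11.2
position: [533.5, 175.0, 233.7]
ee_rot: [0.744, -0.668, -0.001, -0.001]
contact_force: [-2.2, -0.6, 16.4]
gripper_width: 21.1
```

```bash
python3 goto.py 533.0 174.0 231 -83.95; python3 - <<'E'
from h import *
p,d=arm.get_image("scene");np.savez("scene6.npz",p=p,d=d)
E
python3 side.py 6
```

```text
t 11.2 pos [533.454  174.9798 233.7351] F [-2.1995 -0.6265 16.4468] w 21.115888189227682
shift tool m [0.0009 0.0006 0.0027] rows>= 0.05881093188368812
rotvec [0.0001 0.0022 0.001 ]
```

View pics/side6.png

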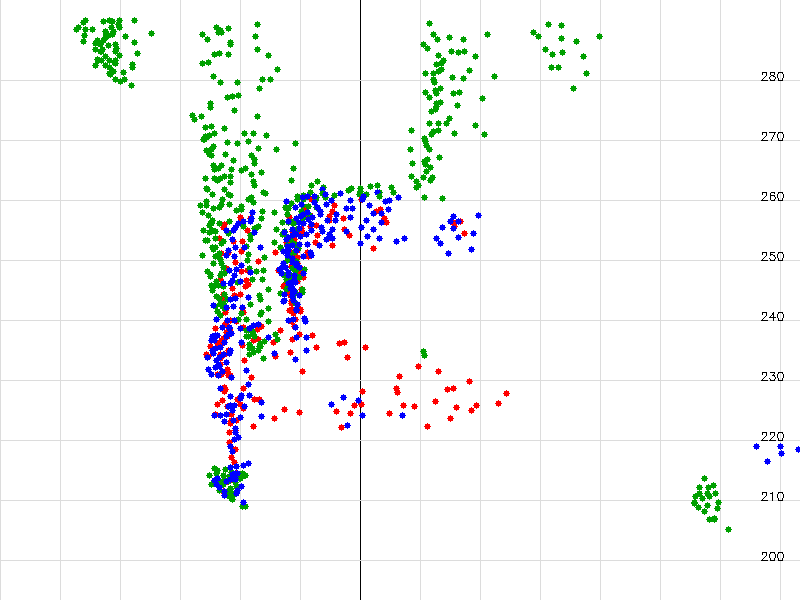

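drive_tool(moves=[[[0,0.001,0,0.001,0,0.002,0.001]]])

```text
clock: 11.35
position: [533.5, 174.8, 233.8]
ee_rot: [0.743, -0.669, -0.0, -0.001]
contact_force: [-0.7, 5.3, 7.0]
gripper_width: 21.1
```

drive_tool(moves=[[[0,0,0,0.001,0,0,0]]])

```text
clock: 11.45
position: [533.4, 175.0, 233.9]
ee_rot: [0.744, -0.669, -0.0, -0.002]
contact_force: [1.4, -1.2, 8.4]
gripper_width: 21.1
```

```bash
python3 goto.py 533.0 174.0 231 -83.95
```

```text
t 11.45 pos [533.4186 174.9726 233.8557] F [ 1.4244 -1.1951  8.3762] w 21.128084864789333
shift tool m [0.0009 0.0005 0.0029] rows>= 0.06091345982621085
rotvec [-0.002   0.0027  0.0006]
```

drive_tool(moves=[[[0,0,0,0.0018,-0.001,0.001,0]]])

```text
clock: 11.55
position: [533.5, 174.9, 233.8]
ee_rot: [0.744, -0.668, 0.0, -0.001]
contact_force: [-1.2, 0.0, 13.4]
gripper_width: 21.3
```

```bash
python3 goto.py 533.0 174.0 231 -83.95; python3 - <<'E'
from h import *
for n in("scene","top"):
    p,d=arm.get_image(n);np.savez(n+"7.npz",p=p,d=d)
    x,y=(150,110) if n=="scene" else (160,140)
    cv2.imwrite(f"pics/{n}7.png",cv2.resize(p[y:y+140,x:x+180,::-1],None,fx=4,fy=4,interpolation=2))
E
```

```text
t 11.55 pos [533.4596 174.9433 233.7569] F [-1.2051  0.0289 13.3504] w 21.30182628809472
shift tool m [0.0009 0.0006 0.0028] rows>= 0.05899742821191352
rotvec [-0.0022  0.0016  0.0013]
```

View pics/scene7.png

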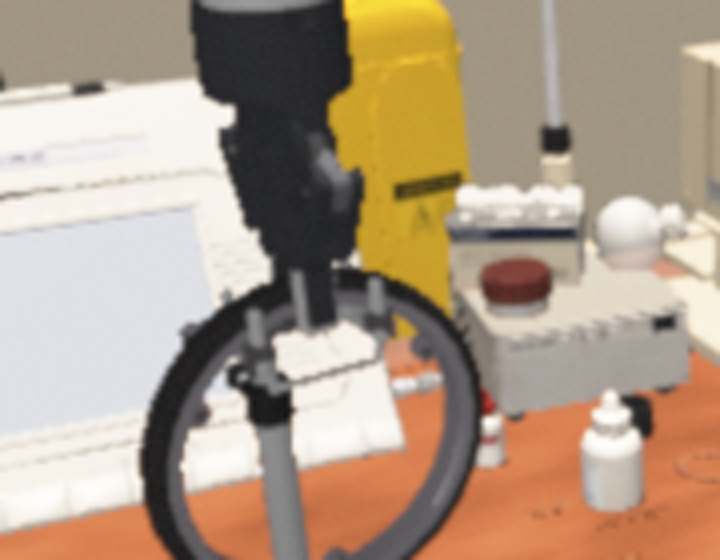

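Both lips stand upright at (255,330) and (375,305) in the crop. It takes 17 N net with no further motion, so they are at the hard stop. I'll relax the press and release.

drive_tool(moves=[[[0,0,0,0,0,0,0],[0,0,0,0,0,0,0],[0.3,0,0,0,0,0,0],[0.4,0,0,0,0,0,0],[0.5,0,0,0,0,0,0],[0.6,0,0,0,0,0,0],[0.6,0,0,0,0,0,0]]])

```text
clock: 12.35
position: [526.6, 172.0, 227.2]
ee_rot: [0.743, -0.669, -0.005, 0.008]
contact_force: [-0.4, -0.0, -1.2]
gripper_width: 51.3
```

```bash
python3 goto.py 533.3 174.5 340 -83.95
```

```text
t 12.35 pos [526.6314 172.0047 227.2355] F [-0.3749 -0.0269 -1.2299] w 51.305121524946465
shift tool m [-0.0013 -0.0048 -0.1129] rows>= 2.259780351102777
rotvec [ 0.0182 -0.0039 -0.0008]
```

drive_tool(moves=[[[0.6,-0.001,-0.005,-0.004,0.018,-0.004,0],[0.6,0,0,-0.01,0,0,0],[0.6,0,0,-0.015,0,0,0],[0.6,0,0,-0.02,0,0,0]]])

```text
clock: 12.75
position: [530.5, 172.8, 275.8]
ee_rot: [0.743, -0.669, -0.001, 0.003]
contact_force: [-0.7, 0.3, 0.2]
gripper_width: 51.4
```

```bash
python3 goto.py 533.3 174.5 380 -83.95
```

```text
t 12.75 pos [530.4894 172.7963 275.7567] F [-0.7226  0.2712  0.1586] w 51.36814627042955
shift tool m [-0.0011 -0.0024 -0.1043] rows>= 2.0859027205444853
rotvec [ 0.0055 -0.0027 -0.0011]
```

drive_tool(moves=[[[0.6,0,0,-0.03,0,0,0],[0.6,0,0,-0.035,0,0,0],[0.6,0,0,-0.035,0,0,0],[0.6,0,0,0,0,0,0],[0.6,0,0,0,0,0,0]]])

```text
clock: 13.25
position: [531.7, 172.9, 387.7]
ee_rot: [0.743, -0.669, 0.001, -0.002]
contact_force: [-1.0, -1.0, -0.8]
gripper_width: 51.0
```

```bash
python3 - <<'E'
from h import *
for n in("scene","top"):
    p,d=arm.get_image(n);np.savez(n+"8.npz",p=p,d=d);cv2.imwrite(f"pics/{n}8full.png",p[:,:,::-1])
    x,y=(150,110) if n=="scene" else (160,140)
    cv2.imwrite(f"pics/{n}8.png",cv2.resize(p[y:y+180,x:x+180,::-1],None,fx=3.3,fy=3.3,interpolation=2))
E
python3 side.py 8; python3 wfit.py 8 533.4 175 163
```

```text
2283
front face 1749 centre off y,z [3.38 2.58] R 89.84694984450138
x plane: slope y,z,off [  0.     0.   -11.58] pct [-14.41 -12.89 -11.79 -10.49  -7.3 ]
-180 178 r [78.93 94.36] a [-13.86 -10.69   4.76]
-150 193 r [78.75 94.55] a [-13.85 -10.36   5.94]
-120 195 r [79.04 94.31] a [-14.19 -10.71   6.18]
-90 203 r [73.12 95.85] a [-14.22 -11.03   3.89]
-60 179 r [82.03 98.84] a [-14.04 -11.7    2.11]
-30 189 r [ 84.69 100.99] a [-14.3  -11.87  -4.16]
0 270 r [ 83.86 101.66] a [-14.   -11.22   1.74]
30 314 r [ 77.39 101.55] a [-13.91 -10.74   2.  ]
60 135 r [ 85.49 101.5 ] a [-18.72 -10.41  15.53]
90 94 r [71.18 99.72] a [-19.1  -10.52  16.14]
120 172 r [73.88 98.01] a [-14.14 -11.56  -1.78]
150 161 r [77.16 95.47] a [-13.66 -11.07   3.09]
```

View pics/scene8.png

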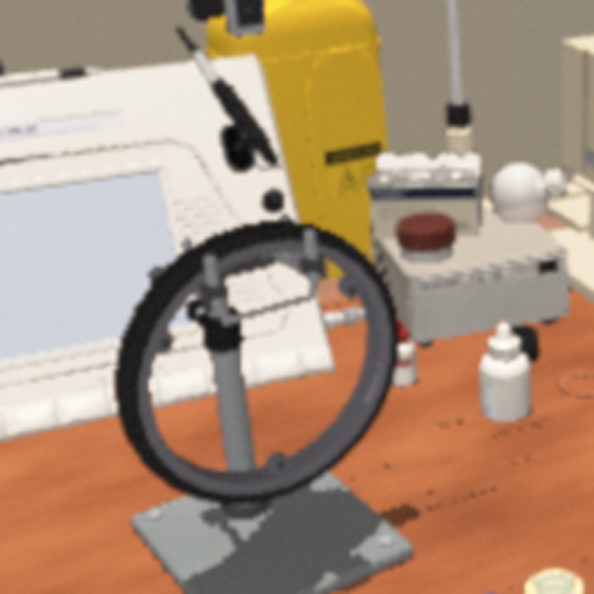

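View pics/side8.png

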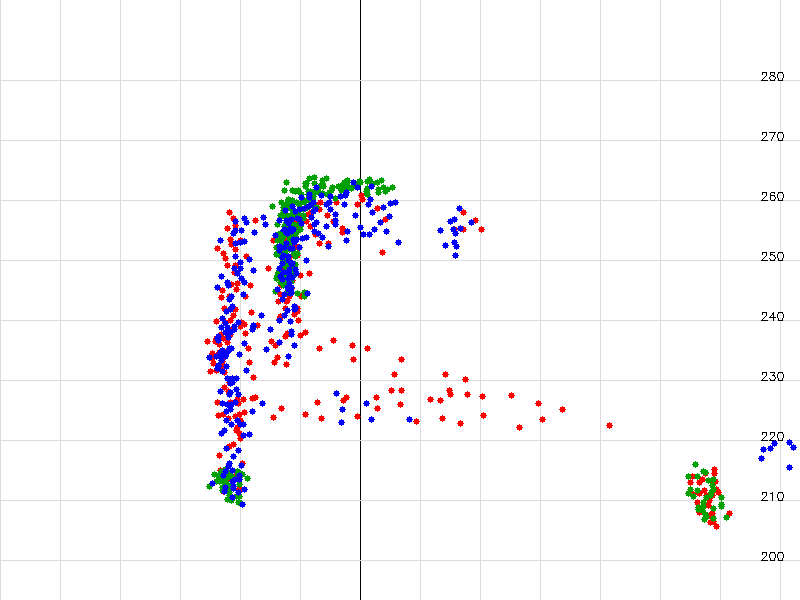

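View pics/top8full.png

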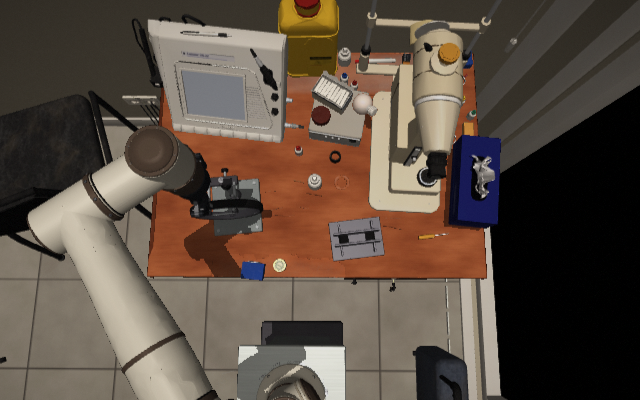

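drive_tool(moves=[[[0.6,0,0,-0.02,0,0,0],[0.6,0,0,0,0,0,0],[0.6,0,0,0,0,0,0],[0.6,0,0,0,0,0,0],[0.6,0,0,0,0,0,0],[0.6,0,0,0,0,0,0]]])

```text
clock: 13.95
position: [529.8, 172.0, 401.4]
ee_rot: [0.743, -0.669, -0.001, 0.004]
contact_force: [-0.7, -0.1, 0.4]
gripper_width: 51.3
```

```bash
python3 - <<'E'
from h import *
for n in("scene","top"):
    p,d=arm.get_image(n);np.savez(n+"9.npz",p=p,d=d)
a=np.load("scene8.npz")["p"][150:300,170:280].astype(int);b=np.load("scene9.npz")["p"][150:300,170:280].astype(int);print("diff",np.abs(a-b).max(-1).mean(), (np.abs(a-b).max(-1)>40).sum())
# lips in stand frame, y each side, with scene and wheel
np.set_printoptions(precision=1,suppress=True)
yaw=np.radians(6.05);ex=np.array([np.cos(yaw),np.sin(yaw)]);ey=np.array([-ex[1],ex[0]]);c=np.array([533.3,174.2])
for n,bx in(("scene",(170,290,120,300)),("top",(180,280,150,240))):
    z=np.load(n+"9.npz");P=cloud(n,z["d"]);p=z["p"].astype(int);m=np.zeros((400,640),bool);m[bx[2]:bx[3],bx[0]:bx[1]]=1
    m&=z["d"]>0
    X=(P[...,:2]-c)@ex;Y=(P[...,:2]-c)@ey;Z=P[...,2]
    for sg in(1,-1):
        s=m&(X>-30)&(X<-16)&(Z>220)&(Z<262)&(Y*sg>20)&(Y*sg<50)
        for lo,hi in((220,240),(240,262)):
            t=s&(Z>lo)&(Z<hi);print(n,"lip",sg,lo,t.sum(),"y",np.percentile(Y[t],[5,50,95]) if t.any() else 0,"x",np.median(X[t]) if t.any() else 0,"zmax",Z[t].max() if t.any() else 0)
    t=m&(np.abs(X)<16)&(Z>50)&(Z<275)&(p.max(-1)<90);print(n,"wheel y ext",np.percentile(Y[t],[.5,99.5]),"x",np.percentile(X[t],[3,97]),"ztop",np.percentile(Z[t],99.5))
E
python3 wfit.py 9 533.4 175 163|head -3
```

```text
diff 1.615878787878788 8
scene lip 1 220 64 y [30.6 38.  43.8] x -21.65825561669186 zmax 239.97004984983505
scene lip 1 240 33 y [34.  37.5 40.2] x -20.674295153567794 zmax 257.45081950924776
scene lip -1 220 57 y [-38.  -31.1 -23.9] x -21.438664555688 zmax 239.90502886016037
scene lip -1 240 30 y [-33.5 -30.3 -27.6] x -21.302429234991607 zmax 257.64883225004763
scene wheel y ext [-92.4 100.9] x [-14.1   2. ] ztop 262.8364075694797
top lip 1 220 8 y [28.6 34.2 41.2] x -21.061421893938924 zmax 236.45092705378033
top lip 1 240 7 y [30.4 31.7 34.3] x -19.189055856549793 zmax 254.4158461937393
top lip -1 220 12 y [-40.3 -36.  -27. ] x -20.729653710743573 zmax 239.91743110313246
top lip -1 240 10 y [-37.6 -34.  -30.7] x -18.668341840085674 zmax 259.62778743255285
top wheel y ext [-97.5  90.3] x [-11.8   9.6] ztop 266.982036752347
2286
front face 1737 centre off y,z [3.41 2.53] R 89.79028565812152
x plane: slope y,z,off [ -0.     0.   -11.59] pct [-14.43 -12.87 -11.81 -10.52  -7.4 ]
```

```bash
python3 -c "
from bench import arm
print(arm.job_done())"
```

```text
the job is handed in; nothing more can be done
None
```

The wheel now hangs on its own on the stand's double hook, and both lips have turned upright in front of the rim. I handed the job in at about 14 s.

**What I did:** I gripped the wheel at the top of the rim and lifted it straight out of the rack. I passed it over the open lips and pressed it down in 1–2 mm steps. The lips turned at about 8–9 N net. They then stopped dead: the highest readings were about 20 N momentarily and 17 N with no more motion, against the 30 N limit. After that I relaxed the press, opened the fingers and rose clear.

**Last checks:**
- **Wheel:** it did not move between two pictures taken 0.7 s apart, and its plane is vertical.
- **Lips:** tips and bases line up within about 1 mm in the scene view; the top view shows about 2 mm.
- **Centring:** the scene view puts the wheel's centre within about 1 mm of midway between the lips. I did not measure contact on each prong separately; that the wheel is level on both follows from it being centred and at rest.
- **Other things on the desk:** the rack and bystanders looked unmoved in the last top picture.

**Disagreements:**
- **Calibration:** the two cameras differ by a few mm sideways, up to about 7 mm on the wheel's edges. Heights read about 2–3 mm high in the scene view. I relied on positions relative to each other.
- **Seat height:** sight and touch put the seats at about 237–238 mm. The bar tops I measured were near 228 mm, and I did not resolve that difference.

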